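Set and lock the thickness knob of a patty press

TASK

Set the patty thickness on the white press: turn the black knob clockwise until its pointer stands at the raised tab of the dial, then pull the knob straight up, fully out, so that it locks, and let go. The lock slot lies up to about sixteen degrees to either side of the tab, so feel for it with a light upward pull while easing the knob round, and never yank while it is blocked or force it round once it is in the slot. Leave the bowl, dish and tray where they stand.

Things in the scene. Friction and masses are not known exactly. Their poses are not given: they have to be found in the camera images.
- press: Countertop patty press, fixed: white box 230 x 190 mm, 75 mm high, carrying a round aluminium cover of 148 mm diameter whose top is 105 mm above the table. Origin on the table under the knob's axis; z up. The knob's axis is vertical.
- knob: Black plastic knob amid the cover: round skirt, 68 mm across, top 11 mm above the cover, and on it an upright grip bar 46 mm long, 15 mm thick, 11 to 51 mm above the cover. A 6 mm wide nose on the skirt's rim is the pointer. Origin on the axis at the cover's top (105 mm above the table while in); x along the bar to the pointer, z up. Turning takes about 0.1 N m; starts pushed in.
- knob_grip (a point): Point on the knob's axis, in the middle of the grip bar, 36 mm above the knob origin (15 mm below the bar's top): where to pinch the bar across its 15 mm thickness from above. Axes as knob.
- pointer (a point): Tip of the knob's pointer nose, 46 mm from the knob's axis.
- ring: Flat steel dial of 132 mm diameter round the knob, on the cover, with one raised tab 14 mm long, 10 mm wide and 12 mm high (50 to 64 mm from the axis) and low thin scale ribs. Origin on the axis, x towards the tab. It stays put (do not push it). It carries, hidden under the cover, the lock plate with one slot for the knob's key.
- mark (a point): Point on the dial in line with the raised tab, 46 mm from the knob's axis, just inside the tab: the pointer's tip belongs here, 0.55 to 1.15 rad clockwise (from above) of its start. The true slot lies at a hidden angle up to 0.28 rad (16 degrees) to either side; the knob comes out only within about 0.03 rad of the slot's middle.
- pull (a joint): How far the knob is pulled out (up), m: 0 in, 0.014 fully out, at a stop. Friction 1.8 N plus about 1 N weight; stays where left. Away from the slot it rises 1.5 mm, then bears on the hidden lock plate, which gives 1 mm per 5 N: stay well under 20 N. In the slot it rises freely to 14 mm and cannot be turned: twisting it there by 1 N m is too much.
- bowl: White bowl, 170 mm across, 70 mm high, standing by; origin under its centre.
- dish: Small white dish, 90 mm across, 30 mm high, standing by; origin under its centre.
- tray: Steel tray 130 x 90 x 35 mm, standing by; origin under its centre.

How it is judged:
On the way, in this order (a step that is already met when the one before it is completed fails the run):
1. the knob, still in, is turned so that its pointer is within 17 mm of the mark (horizontal distance between pointer and mark below 0.017 m and value of joint pull below 0.006 m), for 0.1 s.
2. the knob is pulled out at the mark (horizontal distance between pointer and mark below 0.017 m and value of joint pull above 0.012 m), for 0.2 s.
At the end, for the whole second after the job is handed in: The knob is out by more than 12 mm of its 14 mm and at rest, its pointer within 17 mm of the mark (horizontally), and it has been let go (all of step 2 and linear speed of knob below 0.01 m/s and contact force between the fingers and knob below 0.1 N); the robot touches nothing.
It fails at once if the knob's key is forced against the lock plate (dial) with more than 20 N (contact force between knob and ring above 20 N).
It fails at once if the bowl is moved by more than 25 mm (distance of bowl from where it was at the start of the episode above 0.025 m).
It fails at once if the dish is moved by more than 25 mm (distance of dish from where it was at the start of the episode above 0.025 m).
It fails at once if the tray is moved by more than 25 mm (distance of tray from where it was at the start of the episode above 0.025 m).
It also fails if it takes over 61 s, if anything falls off the work surface, if the arm or the gripper's body presses on something with over 40 N, if the wrist force passes 120 N, or if a joint passes its speed limit or range.

ROBOT

A 7-joint arm with a two-finger parallel gripper is mounted at the origin on the work surface. World frame = base frame: x ahead of the robot, y to its left, z up, the work surface at z = 0. Lengths are in m, angles in rad, forces in N, time in s.
With the tool pointing down it reaches from about 0.4 to 0.925 m from the base axis. Payload 4.1 kg.
Tool frame: the origin (TCP) lies between the finger pads; the fingertips stand 19 mm ahead of it and the grasp point (between the pads) is the TCP (r.tip_reach is the z of the fingertips in the tool frame, in m); z points along the fingers, y is the line along which they close (so a half turn about z gives the same grasp; the last joint's range is limited). The gripper opens to 85 mm and grips with 20 to 120 N. Pads are 22 mm wide; open, the fingers measure 114 mm over their backs; the gripper's body (76 mm by 85 mm) begins 54 mm behind the grasp point. The pads swing forward as they close: fully open they stand 13 mm farther back than shut.
Start: joints at [1.182, 0.398, 0.045, 1.537, -0.019, 1.207, -0.051], TCP at [0.186, -0.623, 0.25] pointing down, gripper open.
Joint ranges: [-2.82, 2.82], [-0.49, 2.23], [-1.37, 1.46], [0, 2.46], [-1.36, 4.5], [0.23, 2], [-2.94, 2.94]. Speed limits (rad/s): [2.57, 2.57, 3.14, 3.14, 3.14, 3.14, 3.14].

INTERFACE

Orientations are given as [roll, pitch, yaw] about the fixed x, y, z axes, in that order (R = Rz(yaw) Ry(pitch) Rx(roll)).
In Python, from bench import telemetry, vision, r, models gives the robot as it stands.
- The arm moves only by the tool drive_tool, never from a script. Its argument "targets" is text: rows parted by semicolons, each of 6 numbers parted by spaces: the shift along the tool's x, y, z in units of 40 cm (1.0 is 40 cm), then the turn, a rotation vector about the tool's x, y, z in units of 360 degrees (1.0 is 360 degrees). In form: x y z ax ay az; .... A call has 1 to 12 rows; each row shifts and turns the commanded pose from where the row before left it, along the tool's axes as they then stand; what a row does not reach is not made up. A row lasts 1/12 s, in which the tool goes at most 41.7 mm and 7.16 degrees, less where a joint would pass 70% of its speed; a pose out of reach is approached as far as the arm can. A call with a number of a shift or a turn outside -1 to 1 is refused whole. A call with a gripper value outside its range is refused whole. "hand" is the closure, from 0 (fully open) to 1 (shut), set as the call begins (left out, the last holds). The fingers move at their own pace and stop on an object; the grip force is fixed at half the most. Time passes only in rows, so rows that do not move let the fingers close. It gives the time, the measured TCP pose, the force, the opening and the grip force at its end, in the units of the state.
- telemetry.sense(): the state, without advancing time (a new reading comes with each control period).
- vision.snapshot(name): name is "side" or "top"; returns (picture, depth): 384x512x3 uint8, red, green, blue; 384x512 float32, m along the optical axis (not along the pixel's ray), 0 where there is no reading.
- vision.camera_info(name): a dict with "mtx" (3x3 intrinsics, pixels), "position" and "rotation" of the camera in the world. Camera axes: x right, y up, looking along -z (the intrinsics and any distortion apply to the point x, -y, -z); pixel columns grow to the right and rows downward; lengths in m; the calibration is good to about 2 mm. A picture is of the moment at which its call begins. camera_info takes no time and is no camera call.
- r.close_job(): hands the job in; it is judged then, once.
Trained networks look in the newest picture that a camera, given by its name, has taken for a name from the list of things; names that differ only in an ending like _2 or _b are one class to them, and where a whole thing is asked for, a point or a joint stands for the part that bears it (a point fixed in the world has none). Each returns a list of dicts, best first, with "p" (0 to 1); they miss things now and then, are a little off and sometimes report something else, mostly with a low value. They report only what shows in the picture. A call takes as long as a camera call.
- models.find_in(camera, name): "location" ([column, row] in pixels, amid what is visible of it).
- models.masks_of(camera, name): "region" (384x512 bool, what is visible of it) and "location" ([column, row] in pixels, amid what is visible of it).
The state is a dict: "time": time; "joint_pos": joint angles; "joint_velocities": joint speeds; "joint_torque": joint torques, N m; "ee_pos": TCP position; "tool_rot": TCP orientation; "force": force on the tool from outside, world axes, zero at the start; "wrist_torque": the same for the moment, N m; "grip_width": opening from 0.0 (shut) to 1.0 (fully open); "gripper_force": force on a finger pad.
Only numpy, scipy, OpenCV 4.12 (cv2) and the standard library are available. Lean on these libraries where they do the work, as an engineer would, in place of code of your own. Each camera call takes 0.05 s, during which the arm holds its last target. There are 200 camera calls.

## Working session

There is one attempt and no reset: what is moved stays moved. The work goes in short steps, Python scripts to look and compute and a tool call to move; the robot and the scene stay as the last step left them, time stands still between calls to the robot, and variables do not carry over. Pictures are saved under pics/ and viewed, at most 10 in all, crops included, and the job is handed in when it is done.

Besides the shell and the picture viewer there is one more tool, called after ">>>" as name(argument=value, ...) on one line, values as JSON. drive_tool: Moves the arm, as the interface text tells. Shifts and turns lie within -1 to 1; 1 stands for 40 cm of shift or 360 degrees of turn. Its arguments: {"type":"object","properties":{"targets":{"type":"string"},"hand":{"type":"number"}},"required":["targets"]}

```bash
ls; mkdir -p pics
cat > h.py <<'E'
from bench import telemetry, vision, r, models
import numpy as np, cv2
def pt(cam,u,v,d):
    c=vision.camera_info(cam);K=np.array(c["mtx"])
    p=np.array([(u-K[0,2])/K[0,0]*d,-(v-K[1,2])/K[1,1]*d,-d])
    R=np.array(c["rotation"]); 
    return R@p+np.array(c["position"])
def atz(cam,u,v,z):
    a=np.array(vision.camera_info(cam)["position"]);b=pt(cam,u,v,1.0)
    return a+(b-a)*(z-a[2])/(b[2]-a[2])
E
python3 - <<'E'
from h import *
for c in("top","side"):
    im,d=vision.snapshot(c); cv2.imwrite(f"pics/{c}0.png",im[:,:,::-1]); np.save(c+"d.npy",d)
    i=vision.camera_info(c);print(c,i)
    for n in("knob","pointer","mark","knob_grip","ring","bowl","dish","tray"):
        o=models.find_in(c,n)
        for k in o[:2]:
            u,v=k["location"];dd=d[int(v),int(u)];print(n,round(k["p"],2),np.round([u,v],1),pt(c,u,v,dd).round(3),atz(c,u,v,.11).round(3))
print(telemetry.sense())
E
```

```text
pics
top {'mtx': array([[461.12765899,   0.        , 258.43592162],
       [  0.        , 461.12765899, 189.49263859],
       [  0.        ,   0.        ,   1.        ]]), 'position': array([0.48764188, 0.02593309, 1.3630515 ]), 'rotation': array([ 6.45948079e-02, -6.56232288e-04, -1.56275582e+00])}
pointer 0.81 [237.7 202. ] [2.374 1.912 3.25 ] [-0.765 -1.227  0.11 ]
mark 0.74 [250.3 200.3] [2.441 1.979 3.316] [-0.765 -1.227  0.11 ]
knob_grip 0.63 [240.1 197.9] [2.443 1.981 3.318] [-0.765 -1.227  0.11 ]
bowl 0.81 [322.  161.8] [2.63  2.169 3.506] [-0.765 -1.227  0.11 ]
dish 0.64 [159.1 193. ] [2.593 2.132 3.469] [-0.765 -1.227  0.11 ]
dish 0.28 [239.7 199.5] [2.372 1.911 3.248] [-0.765 -1.227  0.11 ]
tray 0.67 [176.3 255.1] [2.588 2.126 3.464] [-0.765 -1.227  0.11 ]
side {'mtx': array([[356.78550881,   0.        , 255.22699758],
       [  0.        , 356.78550881, 196.93156951],
       [  0.        ,   0.        ,   1.        ]]), 'position': array([0.45525795, 0.58999776, 0.6256098 ]), 'rotation': array([ 0.83370523,  0.01450061, -2.90915104])}
knob 0.55 [278.6 209.9] [2.546 2.68  
[... 761 characters left out ...]
7411,  0.0450909 ,  1.5365452 , -0.01867331,
        1.20689742, -0.05069361]), 'joint_velocities': array([ 7.60210445e-04,  1.14008054e-03,  1.15567422e-03,  2.04947344e-05,
       -1.88389208e-03, -9.02918492e-05, -1.08279093e-03]), 'joint_torque': array([ 1.59238548e-04, -4.74999261e+01,  1.36297356e+00, -2.54518694e+01,
        1.14799140e-02,  7.27187016e-04, -7.94081558e-06]), 'ee_pos': array([ 0.18577473, -0.6229485 ,  0.25038771]), 'tool_rot': array([3.14139353e+00, 2.48849798e-05, 2.89873709e-01]), 'force': array([ 0.59283507,  0.02798252, -1.0661341 ]), 'wrist_torque': array([-3.79618398e-02,  4.66319649e-03, -4.29585994e-05]), 'gripper_force': 0.0, 'grip_width': 1.002427221302347}
```

```bash
sed -i 's/R=np.array(c\["rotation"\]);/R=Rotation.from_euler("xyz",c["rotation"]).as_matrix();/; 2a from scipy.spatial.transform import Rotation' h.py
python3 - <<'E'
from h import *
a=cv2.imread("pics/top0.png");b=cv2.imread("pics/side0.png")
A=cv2.resize(a[150:250,190:290],(400,400),interpolation=cv2.INTER_CUBIC)
B=cv2.resize(b[165:265,230:330],(400,400),interpolation=cv2.INTER_CUBIC)
w=cv2.resize(np.hstack([a,b]),(533,200))
w=np.hstack([w,np.zeros((200,267,3),np.uint8)])
cv2.imwrite("pics/c0.png",np.vstack([np.hstack([A,B]),w]))
d=np.load("topd.npy")
P=lambda c,u,v,z:print(c,u,v,atz(c,u,v,z).round(4))
for u,v in[(322,162),(159,193),(176,255),(240,198),(250,200)]:print(pt("top",u,v,d[v,u]).round(3))
P("top",237.7,202,.11);P("top",250.3,200.3,.11);P("top",240.1,197.9,.15)
P("side",279.2,211.9,.11);P("side",282.3,225.3,.11);P("side",281.9,209.1,.14);P("side",277,225.2,.105)
# fit of cover circle: points with z in .1-.11, bar: z>.135
vv,uu=np.mgrid[0:384,0:512]
for cam in("top","side"):
    d=np.load(cam+"d.npy");c=vision.camera_info(cam);K=np.array(c["mtx"])
    p=np.stack([(uu-K[0,2])/K[0,0]*d,-(vv-K[1,2])/K[1,1]*d,-d],-1)@Rotation.from_euler("xyz",c["rotation"]).as_matrix().T+c["position"]
    np.save(cam+"p.npy",p)
    near=(d>0)&(np.hypot(p[...,0]-.46,p[...,1]-.06)<.2) 
    for lo,hi in((.098,.112),(.112,.12),(.135,.17)):
        q=p[near&(p[...,2]>lo)&(p[...,2]<hi)]
        if len(q)<5: print(cam,lo,len(q));continue
        s,V=np.linalg.eigh(np.cov(q[:,:2].T));print(cam,lo,len(q),np.median(q,0).round(4),((q.min(0)+q.max(0))/2).round(4),np.sqrt(s).round(4),V[:,1].round(3))
E
```

```text
[ 0.659 -0.162  0.004]
[0.563 0.319 0.006]
[ 0.381  0.266 -0.001]
[0.543 0.074 0.154]
[0.54  0.048 0.113]
top 237.7 202 [0.5342 0.0819 0.11  ]
top 250.3 200.3 [0.5391 0.0476 0.11  ]
top 240.1 197.9 [0.5435 0.0739 0.15  ]
side 279.2 211.9 [0.5348 0.0728 0.11  ]
side 282.3 225.3 [0.522  0.1085 0.11  ]
side 281.9 209.1 [0.5264 0.0942 0.14  ]
side 277 225.2 [0.533  0.1059 0.105 ]
top 0.098 1733 [0.5349 0.0751 0.1062] [0.5376 0.0773 0.105 ] [0.0399 0.0406] [-0.365  0.931]
top 0.112 402 [0.5393 0.0782 0.1157] [0.5412 0.0783 0.116 ] [0.0196 0.0232] [-0.992 -0.124]
top 0.135 102 [0.5376 0.0765 0.1549] [0.5377 0.0766 0.1521] [0.0044 0.0133] [0.506 0.863]
side 0.098 2177 [0.5262 0.1024 0.1076] [0.5363 0.0775 0.105 ] [0.0383 0.041 ] [-0.989 -0.146]
side 0.112 465 [0.5325 0.0911 0.1169] [0.5509 0.0828 0.1158] [0.0142 0.0248] [-0.98  -0.201]
side 0.135 264 [0.5357 0.0829 0.153 ] [0.5362 0.0772 0.1471] [0.0043 0.0142] [0.563 0.827]
```

View pics/c0.png

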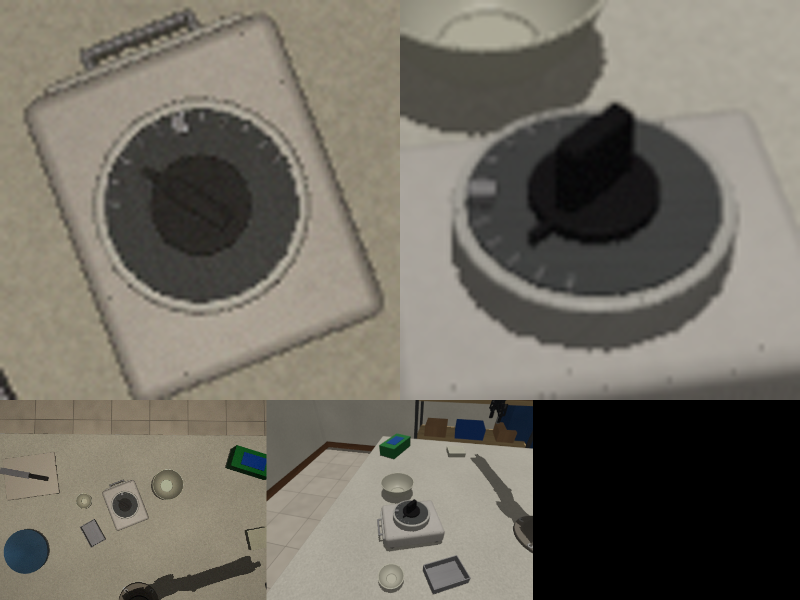

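The top crop shows the pointer at about (227,193) px, the tab at (235,180) and the axis near (241,202). The knob must go clockwise, and the bar points about 57° in the world frame. Next I'll refine the angles and start travelling.

Run:
```python
from h import *
im=cv2.imread("pics/top0.png");P=np.load("topp.npy");p2=np.load("sidep.npy")
c=np.array([.537,.077])
ang=lambda q:np.degrees(np.arctan2(q[1]-c[1],q[0]-c[0]))
for n,u,v,z in(("ptr",227,193,.11),("tab",235,180.5,.116)):
    q=atz("top",u,v,z);print(n,q.round(4),ang(q),np.hypot(*(q[:2]-c)))
q=atz("side",230+136/4,165+238/4,.11);print("ptr side",q.round(4),ang(q))
q=atz("side",230+82/4,165+187/4,.116);print("tab side",q.round(4),ang(q))
# cover rim: circle fits
for p in(P,p2):
    r_=np.hypot(p[...,0]-c[0],p[...,1]-c[1]);m=(r_<.085)&(p[...,2]>.098)&(p[...,2]<.11)
    h=p[m][:,:2].astype(np.float32);print(cv2.minEnclosingCircle(h), len(h))
    m=(r_<.04)&(p[...,2]>.13); print(cv2.minAreaRect(p[m][:,:2].astype(np.float32)))
print(P[P[...,2]>.2].shape)
```

```text
ptr [0.5584 0.1112 0.11  ] 57.94217887092844 0.04039853643088373
tab [0.5922 0.0895 0.116 ] 12.795572255377639 0.05665434048156527
ptr side [0.5577 0.1143 0.11  ] 60.9475468069153
tab side [0.5908 0.091  0.116 ] 14.605122806851792
((0.5376155972480774, 0.07619168609380722), 0.0740305557847023) 1598
((0.5373069643974304, 0.07600435614585876), (0.04556531459093094, 0.014803079888224602), 59.42002487182617)
((0.5361692905426025, 0.07693663984537125), 0.07454748451709747) 2130
((0.5360130667686462, 0.07718300819396973), (0.0472240075469017, 0.015226530842483044), 58.82212829589844)
(814, 3)
```

>>> drive_tool(targets="0.078 -0.047 0 0 0 0;0.078 -0.047 0 0 0 0;0.078 -0.047 0 0 0 0;0.078 -0.047 0 0 0 0;0.078 -0.047 0 0 0 0;0.078 -0.047 0 0 0 0;0.078 -0.047 0 0 0 0;0.078 -0.047 0 0 0 0;0.078 -0.047 0 0 0 0;0.078 -0.047 0 0 0 0;0.078 -0.047 0 0 0 0;0.078 -0.047 0 0 0 0", hand=0)

```text
time: 1.9
ee_pos: [0.481, -0.2983, 0.2506]
tool_rot: [3.141, -0.0, 0.29]
force: [0.3, -0.5, -0.1]
grip_width: 1.0
gripper_force: 0.0
```

>>> drive_tool(targets="0.0335 -0.0715 0 0 0 0;0.0335 -0.0715 0 0 0 0;0.0335 -0.0715 0 0 0 0;0.0335 -0.0715 0 0 0 0;0.0335 -0.0715 0 0 0 0;0.0335 -0.0715 0 0 0 0;0.0335 -0.0715 0 0 0 0;0.0335 -0.0715 0 0 0 0;0.0335 -0.0715 0 0 0 0;0.0335 -0.0715 0 0 0 0;0.0335 -0.0715 0 0 0 0;0.0335 -0.0715 0 0 0 0")

```text
time: 2.9
ee_pos: [0.5362, 0.0765, 0.2506]
tool_rot: [3.141, -0.001, 0.29]
force: [1.1, -0.4, -0.2]
grip_width: 0.998
gripper_force: 0.0
```

>>> drive_tool(targets="0 0 0 0 0 -0.0148;0 0 0 0 0 -0.0148;0 0 0 0 0 -0.0148;0 0 0 0 0 -0.0148;0 0 0 0 0 -0.0148;0 0 0 0 0 -0.0148;0 0 0 0 0 -0.0148;0 0 0 0 0 -0.0148;0 0 0 0 0 0;0 0 0 0 0 0")

```text
time: 3.73
ee_pos: [0.5361, 0.075, 0.2504]
tool_rot: [3.141, 0.0, 1.031]
force: [0.6, -0.2, -0.1]
grip_width: 1.0
gripper_force: 0.0
```

Run:
```python
from h import *
s=telemetry.sense();print(s["joint_pos"].round(2),s["ee_pos"].round(4),s["tool_rot"].round(4),s["force"],s["wrist_torque"])
```

```text
[ 0.23  0.23 -0.52  1.79  0.13  1.16 -0.87] [0.5361 0.075  0.2504] [3.1414 0.     1.0312] [ 0.63262326 -0.21383647 -0.07963424] [-0.02345882 -0.03895676  0.04234241]
```

>>> drive_tool(targets="0.0045 0 0.05 0 0 0;0 0 0.05 0 0 0;0 0 0.05 0 0 0;0 0 0.05 0 0 0;0 0 0.04 0 0 0;0 0 0.0285 0 0 0;0 0 0 0 0 0;0 0 0 0 0 0")

```text
time: 4.4
ee_pos: [0.537, 0.0767, 0.1428]
tool_rot: [-3.141, 0.0, 1.033]
force: [0.2, 0.9, 0.4]
grip_width: 1.002
gripper_force: 0.0
```

>>> drive_tool(targets="0 0 0 0 0 0;0 0 0 0 0 0;0 0 0 0 0 0;0 0 0 0 0 0;0 0 0 0 0 0;0 0 0 0 0 0;0 0 0 0 0 0;0 0 0 0 0 0;0 0 0 0 0 0;0 0 0 0 0 0", hand=1)

```text
time: 5.23
ee_pos: [0.5369, 0.0769, 0.1434]
tool_rot: [-3.142, 0.0, 1.034]
force: [-1.6, 0.6, 5.5]
grip_width: 0.168
gripper_force: 59.0
```

>>> drive_tool(targets="0 0 0 0 0 0.0097;0 0 0 0 0 0.0097;0 0 0 0 0 0.0097;0 0 0 0 0 0.0097;0 0 0 0 0 0.0097;0 0 0 0 0 0.0097;0 0 0 0 0 0.0097;0 0 0 0 0 0.0097;0 0 0 0 0 0;0 0 0 0 0 0;0 0 0 0 0 0")

```text
time: 6.15
ee_pos: [0.5368, 0.0769, 0.1433]
tool_rot: [-3.141, 0.0, 0.546]
force: [-2.6, -0.0, 6.1]
grip_width: 0.166
gripper_force: 59.1
```

Run:
```python
from h import *
s=telemetry.sense();print(s["joint_pos"].round(2),s["ee_pos"].round(4),s["tool_rot"].round(4),s["force"],s["wrist_torque"])
im,d=vision.snapshot("side"); B=cv2.resize(im[165:265,230:330,::-1],(500,500),interpolation=cv2.INTER_CUBIC)
cv2.imwrite("pics/s1.png",B)
```

```text
[ 0.12  0.34 -0.41  1.9   0.17  0.93 -1.39] [0.5368 0.0769 0.1433] [-3.1415e+00  3.0000e-04  5.4610e-01] [-2.60366485 -0.0467564   6.1345432 ] [ 0.01728227  0.55396548 -0.09654097]
```

View pics/s1.png

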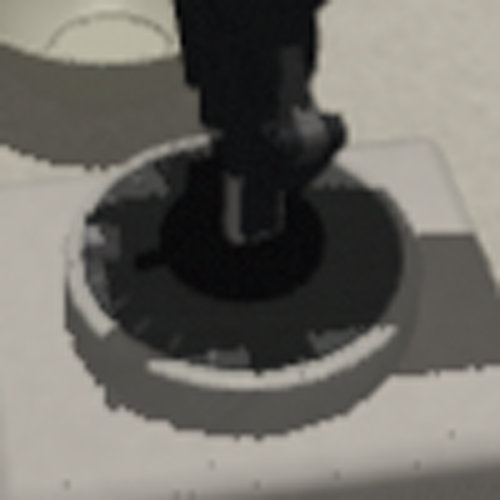

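The pointer at (145,262) turned with the grip and sits about 17° short of the tab at (95,235). Now a light upward pull.

>>> drive_tool(targets="0 0 -0.0025 0 0 0;0 0 -0.0025 0 0 0;0 0 0 0 0 0;0 0 0 0 0 0")

```text
time: 6.53
ee_pos: [0.5367, 0.0769, 0.1444]
tool_rot: [-3.141, 0.0, 0.546]
force: [-0.4, 1.4, -2.4]
grip_width: 0.169
gripper_force: 58.4
```

>>> drive_tool(targets="0 0 -0.0025 0 0 0;0 0 0 0 0 0;0 0 0 0 0 0")

```text
time: 6.78
ee_pos: [0.5368, 0.0769, 0.1455]
tool_rot: [-3.141, 0.0, 0.546]
force: [-0.4, 1.2, -4.7]
grip_width: 0.16
gripper_force: 58.4
```

>>> drive_tool(targets="0 0 -0.0025 0 0 0;0 0 0 0 0 0;0 0 0 0 0 0")

```text
time: 7.03
ee_pos: [0.5368, 0.0768, 0.1464]
tool_rot: [-3.141, 0.0, 0.546]
force: [1.2, 2.8, -8.9]
grip_width: 0.163
gripper_force: 58.4
```

>>> drive_tool(targets="0 0 0 0 0 0.0021;0 0 0 0 0 0.0021;0 0 0 0 0 0;0 0 0 0 0 0")

```text
time: 7.37
ee_pos: [0.5368, 0.0769, 0.1467]
tool_rot: [-3.141, 0.0, 0.52]
force: [2.7, 2.7, -9.7]
grip_width: 0.168
gripper_force: 58.4
```

>>> drive_tool(targets="0 0 0 0 0 0.0021;0 0 0 0 0 0.0021;0 0 0 0 0 0;0 0 0 0 0 0")

```text
time: 7.7
ee_pos: [0.5368, 0.0768, 0.1468]
tool_rot: [-3.141, 0.0, 0.493]
force: [2.1, 3.4, -8.3]
grip_width: 0.165
gripper_force: 58.5
```

>>> drive_tool(targets="0 0 0 0 0 0.0021;0 0 0 0 0 0.0021;0 0 0 0 0 0;0 0 0 0 0 0")

```text
time: 8.03
ee_pos: [0.5368, 0.0768, 0.1475]
tool_rot: [-3.141, 0.0, 0.466]
force: [-3.1, 4.1, -1.7]
grip_width: 0.163
gripper_force: 59.5
```

The upward load dropped and the tool rose, so this is probably the slot. I'll test it with a small lift.

>>> drive_tool(targets="0 0 -0.002 0 0 0;0 0 -0.0015 0 0 0;0 0 0 0 0 0;0 0 0 0 0 0")

```text
time: 8.37
ee_pos: [0.5368, 0.0768, 0.1487]
tool_rot: [-3.141, 0.0, 0.467]
force: [-4.5, 3.4, 0.1]
grip_width: 0.165
gripper_force: 59.8
```

Run:
```python
from h import *
s=telemetry.sense();print(s["ee_pos"].round(4),s["tool_rot"].round(4),s["force"],s["wrist_torque"])
```

```text
[0.5368 0.0768 0.1487] [-3.1415e+00  3.0000e-04  4.6690e-01] [-4.47240756  3.39061617  0.08993209] [ 0.75847354  0.79627357 -0.03276824]
```

>>> drive_tool(targets="0 0 -0.004 0 0 0;0 0 -0.004 0 0 0;0 0 -0.004 0 0 0;0 0 0 0 0 0;0 0 0 0 0 0")

```text
time: 8.78
ee_pos: [0.5369, 0.0768, 0.1533]
tool_rot: [-3.141, 0.0, 0.467]
force: [-4.4, 3.6, 0.3]
grip_width: 0.166
gripper_force: 59.7
```

>>> drive_tool(targets="0 0 -0.004 0 0 0;0 0 -0.003 0 0 0;0 0 -0.002 0 0 0;0 0 0 0 0 0;0 0 0 0 0 0")

```text
time: 9.2
ee_pos: [0.5368, 0.0768, 0.1568]
tool_rot: [-3.141, 0.0, 0.467]
force: [-4.0, 4.0, -1.2]
grip_width: 0.167
gripper_force: 59.5
```

Run:
```python
from h import *
s=telemetry.sense();print(s["ee_pos"].round(4),s["tool_rot"].round(4),s["force"],s["wrist_torque"])
im,d=vision.snapshot("side"); B=cv2.resize(im[165:265,230:330,::-1],(500,500),interpolation=cv2.INTER_CUBIC)
cv2.imwrite("pics/s2.png",B)
```

```text
[0.5368 0.0768 0.1568] [-3.1415e+00  3.0000e-04  4.6710e-01] [-4.04622591  3.97268054 -1.20496289] [ 0.83054167  0.81971429 -0.02880947]
```

View pics/s2.png

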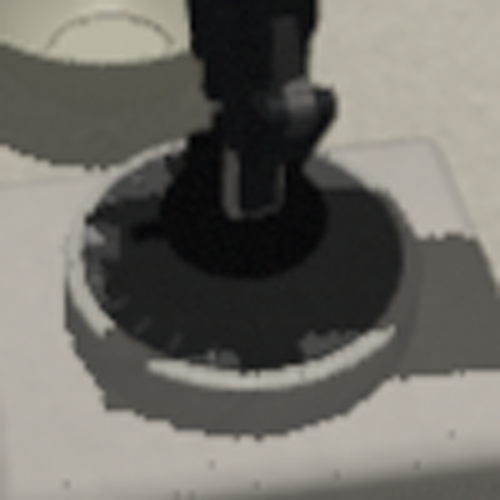

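The skirt has risen with the fingers (its lower rim moved from row 300 to row 277), so the knob is coming out. I'll ease it up to the stop.

>>> drive_tool(targets="0 0 -0.0025 0 0 0;0 0 0 0 0 0;0 0 0 0 0 0")

```text
time: 9.5
ee_pos: [0.5368, 0.0767, 0.1575]
tool_rot: [-3.141, 0.0, 0.467]
force: [-3.9, 4.3, -4.2]
grip_width: 0.164
gripper_force: 59.4
```

>>> drive_tool(targets="0 0 -0.0015 0 0 0;0 0 0 0 0 0;0 0 0 0 0 0")

```text
time: 9.75
ee_pos: [0.5368, 0.0767, 0.1576]
tool_rot: [-3.141, 0.0, 0.467]
force: [-0.2, 4.6, -10.6]
grip_width: 0.166
gripper_force: 58.6
```

The knob is at its stop: the force rose without travel, about 14 mm out. Next I release it and retreat straight up.

>>> drive_tool(targets="0 0 0 0 0 0;0 0 0 0 0 0;0 0 0 0 0 0;0 0 0 0 0 0;0 0 0 0 0 0;0 0 0 0 0 0;0 0 0 0 0 0;0 0 0 0 0 0;0 0 0 0 0 0", hand=0)

```text
time: 10.5
ee_pos: [0.537, 0.0766, 0.1583]
tool_rot: [3.141, 0.0, 0.467]
force: [0.2, 0.5, -0.4]
grip_width: 0.999
gripper_force: 0.0
```

>>> drive_tool(targets="0 0 -0.02 0 0 0;0 0 -0.04 0 0 0;0 0 -0.06 0 0 0;0 0 -0.06 0 0 0;0 0 -0.06 0 0 0;0 0 -0.03 0 0 0;0 0 0 0 0 0;0 0 0 0 0 0;0 0 0 0 0 0")

```text
time: 11.25
ee_pos: [0.5361, 0.0764, 0.2648]
tool_rot: [-3.141, 0.003, 0.467]
force: [-0.4, -0.8, 0.1]
grip_width: 0.999
gripper_force: 0.0
```

Run:
```python
from h import *
im,d=vision.snapshot("side"); B=cv2.resize(im[165:265,230:330,::-1],(500,500),interpolation=cv2.INTER_CUBIC)
cv2.imwrite("pics/s3.png",B)
c=vision.camera_info("side");K=np.array(c["mtx"]);vv,uu=np.mgrid[0:384,0:512]
p=np.stack([(uu-K[0,2])/K[0,0]*d,-(vv-K[1,2])/K[1,1]*d,-d],-1)@Rotation.from_euler("xyz",c["rotation"]).as_matrix().T+c["position"]
o=np.load("sidep.npy")
for q in(o,p):
    m=(np.hypot(q[...,0]-.537,q[...,1]-.077)<.03)&(q[...,2]>.135)&(q[...,2]<.2)
    print(np.percentile(q[m][:,2],[90,97,99]).round(4),cv2.minAreaRect(q[m][:,:2].astype(np.float32)))
```

```text
[0.1574 0.1582 0.1586] ((0.5360130667686462, 0.07718300819396973), (0.0472240075469017, 0.015226530842483044), 58.82212829589844)
[0.1709 0.1716 0.1724] ((0.5361881852149963, 0.07736619561910629), (0.046494826674461365, 0.016729213297367096), 24.545825958251953)
```

View pics/s3.png

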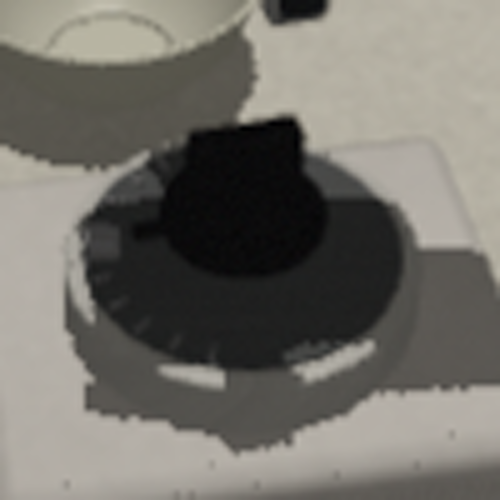

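The knob stands free and raised about 13.5 mm, with its pointer at (145,232) about 12° (≈10 mm) from the tab. I'm handing in.

```bash
python3 -c "
from bench import r
print(r.close_job())"
```

```text
the job is handed in; nothing more can be done
None
```

The knob was turned clockwise into its lock slot, pulled out to its stop (about 13.5–14 mm) and let go, with the pointer about 10 mm from the mark; the job is handed in, but no verdict came back.

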